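Offer the screwdriver up to the proud screw

ROBOT

A 6-joint arm with a two-finger parallel gripper is mounted at the origin on a cart in front of the work surface, level with it; the furniture and walls round the work are solid. World frame = base frame: x ahead of the robot, y to its left, z up, the work surface at z = 0. Lengths are in m, angles in rad, forces in N, time in s.
With the tool pointing down it reaches from about 0.4 to 0.825 m from the base axis. Payload 7 kg.
Tool frame: the origin (TCP) lies at the centre of the arm's flange, where the gripper is bolted on; the fingertips stand 178 mm ahead of it and the grasp point (between the pads) lies 159 mm ahead of it (env.tips_ahead is the distance from the TCP to the fingertips, in m); z points along the fingers, y is the direction in which the jaws open and shut (so a half turn about z gives the same grasp; the last joint's range is limited). The gripper opens to 88 mm and grips with 3 to 60 N. Pads are 19 mm wide; open, the fingers measure 130 mm over their backs; the gripper's body (78 mm by 193 mm) begins 47 mm behind the grasp point.
Start: joints at [-0.918, 0.359, 0.012, 0, -1.224, -0.288], TCP at [0.241, -0.631, 0.405] pointing down, gripper open.
Joint ranges: [-3.07, 3.07], [-1.43, 2.12], [-1.02, 1.25], [-3.03, 1.67], [-3.05, -0], [-3.03, 3.03]. Speed limits (rad/s): [2.39, 2.39, 3.01, 3.14, 3.14, 3.14].

INTERFACE

Orientations are given as a unit quaternion [x, y, z, w].
In Python, from workcell import sensors, snapshot, env, find_in, trace gives the robot as it stands.
- The arm moves only by the shell command python3 -m handwheel 'ROWS' [FORCE]. ROWS is JSON, a list of rows, each a list of 7 numbers: the turn, a rotation vector about the world's x, y, z in units of 180 degrees (1.0 is 180 degrees), then the shift along the world's x, y, z in units of 300 mm (1.0 is 300 mm), then the opening, from -1 (shut) to 1 (fully open), so that 0 is half open. In form: [[ax, ay, az, dx, dy, dz, claw], ...]. A call has exactly 8 rows; each row is the pose to reach, as a shift and turn from the pose commanded when the call began, turning the shorter way round; what a row does not reach only later rows make up. A row lasts 1/10 s, in which the tool goes at most 50 mm and 8.59 degrees, less where a joint would pass 70% of its speed; a pose out of reach is approached as far as the arm can. A call with a number of a shift or a turn outside -1 to 1 is refused whole. A call with a gripper value outside its range is refused whole. The fingers move at their own pace and stop on an object; FORCE is the grip in N (left out, the last holds). Time passes only in rows, so rows that repeat a pose let the fingers close, or fill a call up. It gives the time, the measured TCP pose, the force and the opening at its end, in the units of the state.
- sensors.get_obs(): the state, without advancing time (a new reading comes with each control period).
- snapshot(name): name is "scene" or "side" or "wrist"; returns a dict with "color" (480x640x3 uint8, blue, green, red), "fx", "fy", "cx", "cy" (pixels), "k1" (the pictures are not rectified: a ray, as slopes to the right and down, at radius r is drawn at 1 + k1 r^2 times it, then the intrinsics apply), "R" (3x3) and "t" (3): a world point X has camera coordinates R X + t. Camera axes: x right, y down, z forward; pixel columns grow to the right and rows downward; lengths in m; the calibration is good to about 2 mm. A picture is of the moment at which its call begins. There is no depth.
- env.close_job(): hands the job in, once; it reports no verdict.
Trained networks look in the newest picture that a camera, given by its name, has taken for a name from the list of things; names that differ only in an ending like _2 or _b are one class to them, and where a whole thing is asked for, a point or a joint stands for the part that bears it (a point fixed in the world has none). Each returns a list of dicts, best first, with "p" (0 to 1); they miss things now and then, are a little off and sometimes report something else, mostly with a low value. They report only what shows in the picture. A call takes as long as a camera call. They do not tell look-alikes from the thing itself.
- find_in(camera, query): "position" ([x, y, z] in m, in world coordinates, good to about 4 mm: the middle of the surface that is visible of it).
- trace(camera, query): "pixels" (480x640 bool, what is visible of it).
The state is a dict: "clock": time; "joint_pos": joint angles; "qvel": joint speeds; "tau": joint torques, N m; "eef_pos": TCP position; "orientation": TCP orientation; "wrist_force": force on the tool from outside, world axes, zero at the start; "wrist_torque": the same for the moment, N m; "width": opening from 0.0 (shut) to 1.0 (fully open).
Only numpy, scipy, OpenCV 4.12 (cv2) and the standard library are available. Lean on these libraries where they do the work, as an engineer would, in place of code of your own. Each camera call takes 0.05 s, during which the arm holds its last target.

TASK

Pull the flat-handled screwdriver up out of the wooden tool stand, carry it over the things standing in the middle of the bench, and hold it upright, point down, over the middle of the one screw that still stands proud of the steel plate, its blade in line with the screw's slot and its edge about a centimetre above the head, so that I can check the line before driving. Do not touch the board or the screw with the screwdriver, leave the bradawl in the stand, and do not knock the board, the box or the jar out of place. Finish while still holding the screwdriver still in the air: do not put it down or let go.

Things in the scene. Friction and masses are not known exactly. Their poses are not given: they have to be found in the camera images.
- screwdriver: Flat-blade screwdriver, 156 mm, 0.1 kg, point down in either hole of the stand. Origin: middle of the blade's edge at the tip; z up to the handle; blade 7 mm wide along y. Shaft 6 mm thick; ferrule 20 mm thick, z 72-80 mm, rests on the stand. Wooden handle z 80-156 mm; at z 88-148 mm it is 20 mm across its two broad flats (along x: grip here), 28 mm along y, so the flats are parallel to the blade.
- stand: Fixed wooden tool stand, 60 mm (x) by 150 mm (y), 85 mm high, open front, origin under its centre. Two 10.5 mm through holes in its 14 mm top board, at y = -35 and +35 mm, hold the screwdriver and the bradawl loosely. It may be on the left or the right of the bench.
- bradawl: Bradawl with a round pear-shaped wooden handle 30 mm thick, 109 mm long, in the other hole of the stand (its top 139 mm above the bench; the screwdriver's is at 169 mm). Origin at its point, z up along it. To be left alone.
- board: Loose wooden board on the bench, 60 mm (x) by 140 mm (y), 18 mm high, origin under its centre, with a 2 mm steel plate along it. Two of the plate's slotted screws (y = -42 mm, 0) are driven home; the third (y = +42 mm) stands proud. Slots run along the board's y axis, its long side. On the left or right, opposite the stand.
- screw_head (a point): Centre of the top of the proud screw's head (head 11 mm across, its top 30.5 mm above the bench; the slot runs along the board's y axis).
- pin_box: Closed loose pine box in the middle of the bench between stand and board, 90 mm (its x) by 154 mm (its y), 69 mm high and 80 mm with the lid's knob, origin under its centre; its long side points away from the robot. Obstacle.
- jar: Loose glass jar with a tin lid behind the box, 60 mm across, 98 mm high, origin under its centre. Obstacle.
Not all that is in view belongs to the job. What is shaped like the screwdriver but red is not meant.

How it is judged:
On the way, in this order (a step that is already met when the one before it is completed fails the run):
1. the screwdriver is drawn up out of the stand (its tip above the stand's top) (height (world z) of screwdriver above 0.088 m), for 0.1 s.
2. the screwdriver crosses the middle of the bench, its tip above the height of the box (height (world z) of screwdriver above 0.08 m and x of screwdriver in the frame of pin_box between -0.06 and 0.06 m), for 0.05 s.
At the end, for the whole second after the job is handed in: Screwdriver held still by the fingers alone, under 8 deg from upright, its edge within 5 mm sideways of the proud head's centre, 3 to 20 mm above it, blade within 11 deg of the slot, touching nothing else; bradawl, board, box and jar within 20 mm of their starts (horizontal distance between screwdriver and screw_head below 0.005 m and z of screwdriver in the frame of screw_head between 0.003 and 0.02 m and angle between screwdriver's own z axis and vertical below 0.14 rad and angle between the y axis of screwdriver and the y axis of board, either way round below 0.2 rad and contact force between screwdriver and the fingers above 1 N and linear speed of screwdriver below 0.02 m/s and contact force between screwdriver and pin_box below 0.05 N and contact force between screwdriver and jar below 0.05 N and contact force between screwdriver and bradawl below 0.05 N and contact force between screwdriver and board below 0.05 N and contact force between screwdriver and stand below 0.05 N and distance of each of pin_box, jar, bradawl, board from where it was at the start of the episode below 0.02 m); the arm keeps its last pose, push and grip.
It fails at once if the screwdriver touches the board or the screw (contact force between screwdriver and board above 0.5 N).
It fails at once if the board, box, jar or bradawl is knocked out of place (distance of any of pin_box, jar, bradawl, board from where it was at the start of the episode above 0.02 m).
It also fails if it takes over 38 s, if anything falls off the work surface, if the arm or the gripper's body presses on something with over 40 N, if the wrist force passes 120 N, or if a joint passes its speed limit or range.

## Working session

There is one attempt and no reset: what is moved stays moved. The work goes in short steps, Python scripts to look and compute and a shell command to move; the robot and the scene stay as the last step left them, time stands still between calls to the robot, and variables do not carry over. Pictures are saved under pics/ and viewed, and the job is handed in when it is done.

```bash
mkdir -p pics; ls; python3 - <<'E'
from workcell import sensors, snapshot, env, find_in, trace
import cv2
print(sensors.get_obs())
for c in ["scene","side","wrist"]:
    s=snapshot(c); cv2.imwrite(f"pics/{c}0.png",s["color"]); print(c,s["fx"],s["k1"],(-s["R"].T@s["t"]).round(3))
    for q in ["screwdriver","stand","bradawl","board","screw_head","pin_box","jar"]:
        r=find_in(c,q); print(q,[(d["p"].__round__(2),[round(float(v),3) for v in d["position"]]) for d in r[:4]])
E
```

```text
pics
{'clock': 0.0, 'joint_pos': array([-9.17886914e-01,  3.59369026e-01,  1.10642259e-02, -3.04544630e-04,
       -1.22409398e+00, -2.88084461e-01]), 'qvel': array([-0.00089988,  0.00028932,  0.00066976, -0.00087677,  0.00011388,
        0.00044669]), 'tau': array([-2.02676752e-04, -5.82715738e+01,  2.93034106e+01,  6.99654311e+00,
        6.91700276e-03, -1.61505550e-04]), 'eef_pos': array([ 0.24074418, -0.63040425,  0.40374455]), 'orientation': array([-1.81351493e-01,  9.83418006e-01,  7.79073039e-04, -2.35606533e-04]), 'wrist_force': array([0.15261497, 0.5430043 , 0.11173655]), 'wrist_torque': array([-0.02092246, -0.0344271 ,  0.02155012]), 'width': 1.0002867011499612}
scene 444.1903815443264 -0.06257231319374362 [-0.034 -0.535  0.648]
screwdriver [(0.87, [0.532, -0.393, 0.118]), (0.79, [0.517, -0.306, 0.132]), (0.73, [0.424, -0.294, 0.122]), (0.7, [0.445, -0.385, 0.121])]
stand [(0.97, [0.508, -0.279, 0.074])]
bradawl [(0.9, [0.51, -0.233, 0.126])]
board [(0.58, [0.509, 0.232, 0.019])]
screw_head [(0.75, [0.509, 0.236, 0.019])]
pin_box [(0.64, [0.431, -0.01, 0.077])]
jar [(0.85, [0.638, 0.006, 0.09])]
side 433.33527198541776 -0.07398969989175101 [0.151 0.657 0.491]
screwdriver [(0.94, [0.429, -0.28, 0.114]), (0.93, [0.605, -0.282, 0.113]), (0.69, [0.535, -0.387, 0.118]), (0.65, [0.518, -0.293, 0.138])]
stand [(0.66, [0.505, -0.196, 0.055])]
bradawl [(0.57, [0.514, -0.217, 0.114])]
board [(0.57, [0.502, 0.259, 0.019]), (0.49, [0.507, -0.196, 0.054])]
screw_head [(0.6, [0.504, 0.262, 0.02])]
pin_box [(0.73, [0.444, 0.055, 0.063])]
jar [(0.61, [0.636, 0.016, 0.088])]
wrist 399.76224016990363 0.00804542333411816 [ 0.177 -0.655  0.385]
screwdriver []
stand []
bradawl []
board []
screw_head []
pin_box []
jar []
```

View pics/scene0.png

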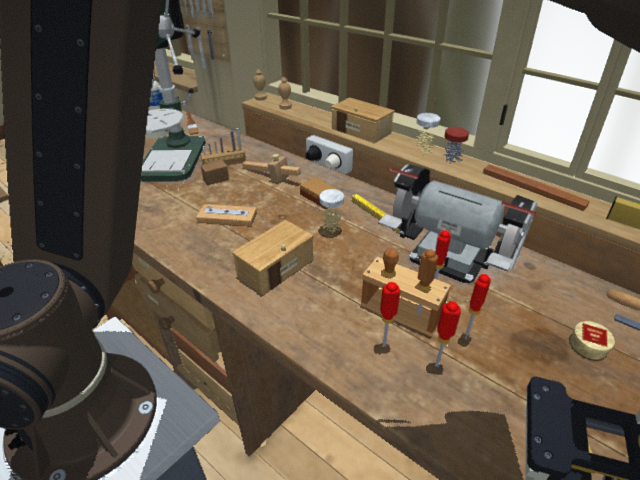

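View pics/side0.png

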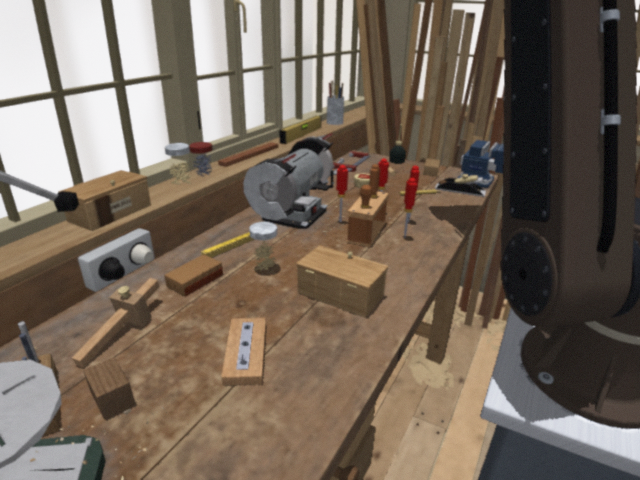

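View pics/wrist0.png

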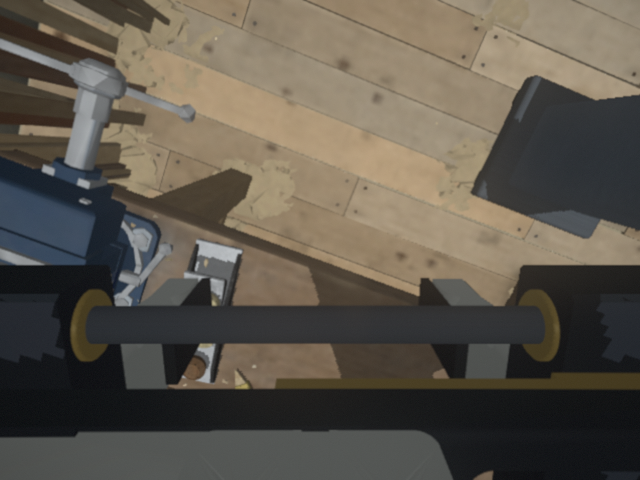

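The scene view shows four red look-alikes around (390,300), (448,320), (481,293) and (443,248), standing round the stand. In the stand are the bradawl, with its round handle, at about (391,262), and a brown wooden flat-handled tool at about (428,268). That brown one is the candidate. I'll enlarge it to confirm.

```bash
cat > h.py <<'E'
import numpy as np, cv2
def pix(s,X):
    X=np.atleast_2d(X); c=X@s["R"].T+s["t"]; a=c[:,:2]/c[:,2:]; r2=(a**2).sum(1,keepdims=True)
    a=a*(1+s["k1"]*r2); return a*[s["fx"],s["fy"]]+[s["cx"],s["cy"]]
def ray(s,u):
    d=(np.array(u,float)-[s["cx"],s["cy"]])/[s["fx"],s["fy"]]; a=d.copy()
    for _ in range(30): a=d/(1+s["k1"]*(a@a))
    return -s["R"].T@s["t"], s["R"].T@np.array([a[0],a[1],1])
def onz(s,u,z):
    o,d=ray(s,u); return o+d*(z-o[2])/d[2]
def tri(obs):
    A=np.zeros((3,3));b=np.zeros(3)
    L=[]
    for s,u in obs:
        o,d=ray(s,u); d=d/np.linalg.norm(d); P=np.eye(3)-np.outer(d,d); A+=P;b+=P@o; L.append((o,P))
    x=np.linalg.solve(A,b); return x,[round(float(np.linalg.norm(P@(x-o)))*1000,1) for o,P in L]
E
python3 - <<'E'
import cv2,numpy as np
a=cv2.imread("pics/scene0.png");b=cv2.imread("pics/side0.png")
A=cv2.resize(a[220:380,340:520],None,fx=3.5,fy=3.5,interpolation=cv2.INTER_CUBIC);cv2.imwrite("pics/c1.png",A)
B=cv2.resize(b[145:255,320:440],None,fx=5,fy=5,interpolation=cv2.INTER_CUBIC);cv2.imwrite("pics/c2.png",B)
E
```

```text
(no output)
```

View pics/c1.png

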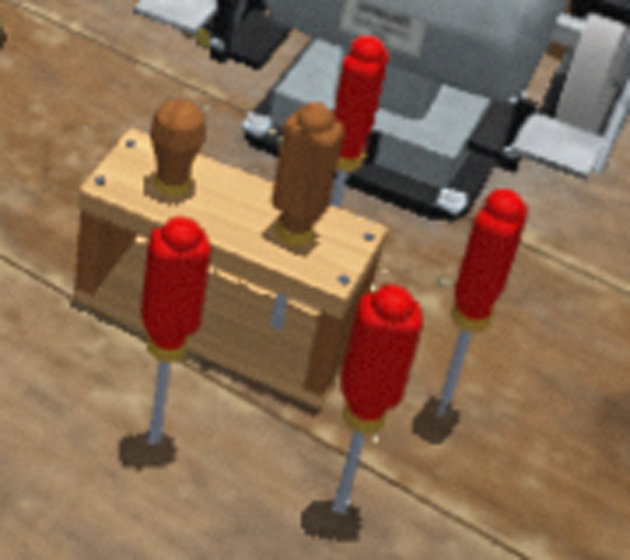

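View pics/c2.png

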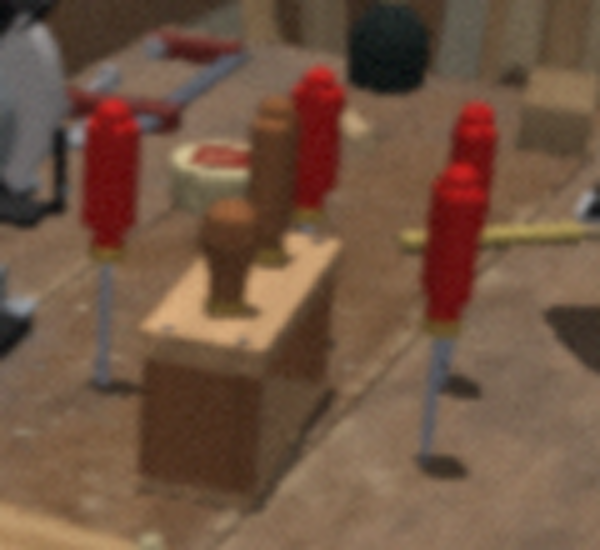

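```bash
python3 - <<'E'
from workcell import *
from h import *
a=snapshot("scene");b=snapshot("side")
f=lambda p:(340+p[0]/3.5,220+p[1]/3.5); g=lambda p:(320+p[0]/5,145+p[1]/5)
for n,p,q in [("sd",(317,110),(278,100)),("sdferr",(297,238),(272,260)),("brad",(180,102),(229,202)),("R1",(183,225),(458,170)),("R2",(393,290),(477,107)),("R3",(505,195),(320,73)),("R4",(368,42),(115,102)),
 ("R1foot",(155,442),(428,458)),("R2foot",(340,512),(445,390)),("R4foot",(337,205),(100,383)),("sdcornBL(+y+x)",(133,130),(143,328)),("FL",(82,188),(262,352)),("FR",(343,308),(340,238))]:
    x,e=tri([(a,f(p)),(b,g(q))]); print(n,x.round(4),e)
for n,s in (("scene",a),("side",b)):
    for q in ["board","pin_box","jar","screw_head"]:
        t=trace(n,q); 
        if t:
            m=t[0]["pixels"].astype(np.uint8); c=max(cv2.findContours(m,0,2)[0],key=cv2.contourArea)
            print(n,q,t[0]["p"],m.sum(),cv2.minAreaRect(c), cv2.approxPolyDP(c,3,True)[:,0].tolist())
for n,s in (("a",a),("b",b)):
    I=s["color"]; 
    cv2.imwrite(f"pics/bd_{n}.png",cv2.resize(I[190:240,180:270] if n=="a" else I[310:392,210:280],None,fx=7,fy=7,interpolation=cv2.INTER_CUBIC))
E
```

```text
sd [ 0.526  -0.302   0.1671] [1.2, 1.2]
sdferr [ 0.5242 -0.3048  0.0831] [2.0, 2.0]
brad [ 0.519  -0.2307  0.1386] [1.8, 1.8]
R1 [ 0.4288 -0.2892  0.154 ] [1.6, 1.6]
R2 [ 0.4504 -0.3829  0.1556] [2.1, 2.1]
R3 [ 0.5402 -0.395   0.1549] [1.9, 1.9]
R4 [ 0.6077 -0.2891  0.155 ] [0.9, 0.9]
R1foot [ 0.4268 -0.2906  0.0019] [1.4, 1.4]
R2foot [ 0.4506 -0.3847 -0.0031] [3.1, 3.1]
R4foot [ 0.6161 -0.2834  0.012 ] [14.9, 14.9]
sdcornBL(+y+x) [ 0.5414 -0.1911  0.0839] [1.6, 1.6]
FL [ 0.484  -0.1971  0.0834] [2.2, 2.2]
FR [ 0.501  -0.3462  0.0829] [1.8, 1.8]
scene board 0.66 1066 ((226.4734649658203, 214.39825439453125), (58.73627853393555, 19.357030868530273), 3.814074993133545) [[197, 220], [250, 225], [256, 210], [205, 204]]
scene pin_box 0.89 3819 ((274.6750793457031, 254.9945831298828), (52.87407684326172, 86.10062408447266), 57.2647705078125) [[312, 234], [287, 220], [280, 221], [232, 252], [237, 276], [261, 293], [312, 259]]
scene jar 0.7 644 ((330.5, 209.5), (41.0, 23.0), 90.0) [[328, 189], [320, 193], [319, 200], [328, 208], [323, 213], [325, 226], [334, 230], [339, 218], [334, 208], [34
[... 215 characters left out ...]
 0.66 2564 ((243.67356872558594, 351.0121154785156), (40.87738037109375, 68.69348907470703), 3.990913152694702) [[232, 318], [222, 383], [261, 383], [265, 319]]
side pin_box 0.59 4410 ((340.1000061035156, 279.20001220703125), (90.12490844726562, 55.97230911254883), 18.434947967529297) [[298, 263], [298, 291], [318, 301], [365, 315], [382, 296], [386, 270], [383, 264], [323, 247]]
side jar 0.68 716 ((263.5, 230.5), (17.0, 27.0), 90.0) [[250, 228], [256, 239], [271, 238], [277, 233], [276, 227], [267, 222]]
side screw_head 0.67 2555 ((243.64686584472656, 351.2486877441406), (40.631072998046875, 69.00557708740234), 3.7313966751098633) [[233, 318], [222, 381], [231, 385], [261, 383], [265, 319]]
```

View pics/bd_a.png

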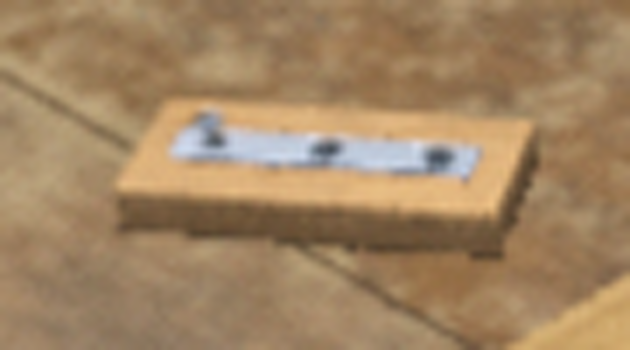

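View pics/bd_b.png

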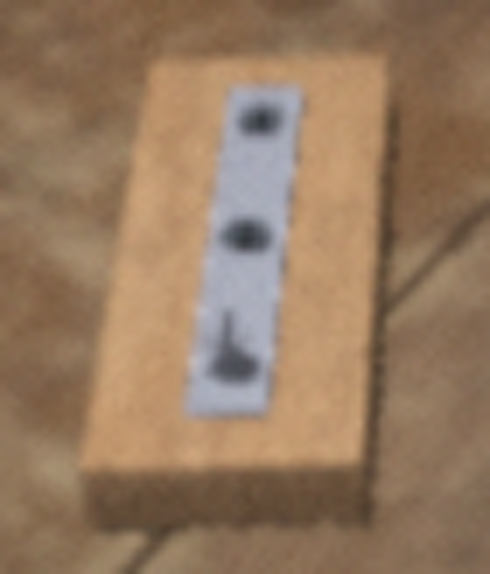

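The brown tool has a flat-sided wooden handle and sits in the stand at scene (430,268), so it is the screwdriver meant. The red ones are stuck in the bench and are not in a stand hole. The proud screw is at the board's +y end: scene (210,208), side (244,361).

Next I'll work out where to put the wrist camera.

```bash
python3 - <<'E'
from workcell import *
from h import *
from scipy.spatial.transform import Rotation as R
a=snapshot("scene");b=snapshot("side");w=snapshot("wrist")
o=sensors.get_obs(); T=R.from_quat(o["orientation"]).as_matrix()
print("tool axes cols",T.round(3).tolist())
Rc=w["R"]@T; tc=w["R"]@o["eef_pos"]+w["t"]; print("cam<-tool",Rc.round(3).tolist(),tc.round(4))
x,e=tri([(a,(209.7,207.5)),(b,(243.2,361))]);print("head",x,e)
# board edge dirs at z=.018
for s,off,ps in ((a,(180,190),[(165,98),(538,122),(500,212),(118,188)]),(b,(210,310),[(153,60),(387,60),(365,465),(85,470)])):
    P=[onz(s,(off[0]+p[0]/7,off[1]+p[1]/7),.018)[:2] for p in ps]; print(np.array(P).round(4).tolist(), np.mean(P,0).round(4))
E
```

```text
tool axes cols [[-0.934, -0.357, -0.0], [-0.357, 0.934, 0.0], [0.0, 0.0, -1.0]]
cam<-tool [[0.0, 1.0, -0.001], [-0.968, 0.0, -0.25], [-0.25, 0.001, 0.968]] [-0.0005  0.0713 -0.0022]
head [0.48923196 0.27904093 0.02496691] [3.2, 3.2]
[[0.4994, 0.3159], [0.5765, 0.1969], [0.5291, 0.1661], [0.4522, 0.2824]] [0.5143 0.2403]
[[0.5723, 0.2019], [0.5223, 0.1719], [0.4464, 0.2866], [0.496, 0.3179]] [0.5092 0.2446]
```

```bash
python3 -m handwheel '[[0,0,0.05,0.08,0.1,0.02,0.3],[0,0,0.095,0.2,0.22,0.05,0.3],[0,0,0.14,0.3,0.35,0.08,0.3],[0,0,0.185,0.4,0.47,0.1,0.3],[0,0,0.23,0.5,0.58,0.1,0.3],[0,0,0.275,0.6,0.68,0.1,0.3],[0,0,0.32,0.68,0.76,0.1,0.3],[0,0,0.36,0.7,0.8,0.1,0.3]]'
python3 - <<'E'
from workcell import *
print({k:v for k,v in sensors.get_obs().items() if k in("clock","joint_pos","eef_pos","orientation")})
E
```

```text
clock: 2.65
eef_pos: [0.4529, -0.3885, 0.4347]
orientation: [-0.683, 0.73, -0.0, 0.0]
wrist_force: [-0.5, -0.2, 0.8]
width: 0.65
{'clock': 2.65, 'joint_pos': array([-3.81831413e-01,  2.12766520e-01, -1.21703380e-01, -1.31275198e-04,
       -1.23581477e+00,  3.15135063e-01]), 'eef_pos': array([ 0.4528887 , -0.38850989,  0.43468417]), 'orientation': array([-6.83121510e-01,  7.30304686e-01, -2.05561312e-04,  1.64422887e-04])}
```

```bash
python3 -m handwheel '[[0,0,0.02,0.05,0.1,0,0.3],[0,0,0.04,0.1,0.22,0,0.3],[0,0,0.055,0.16,0.35,0,0.3],[0,0,0.055,0.2,0.46,0,0.3],[0,0,0.055,0.22,0.52,0,0.3],[0,0,0.055,0.22,0.54,0,0.3],[0,0,0.055,0.22,0.54,0,0.3],[0,0,0.055,0.22,0.54,0,0.3]]'
python3 - <<'E'
from workcell import *
import pickle
o=sensors.get_obs();s=snapshot("wrist");pickle.dump((o,s),open("w1.pkl","wb"))
import cv2;cv2.imwrite("pics/w1.png",s["color"])
E
```

```text
clock: 3.45
eef_pos: [0.5166, -0.229, 0.4347]
orientation: [0.741, -0.672, 0.0, 0.0]
wrist_force: [-0.2, 0.9, 0.4]
width: 0.652
```

View pics/w1.png

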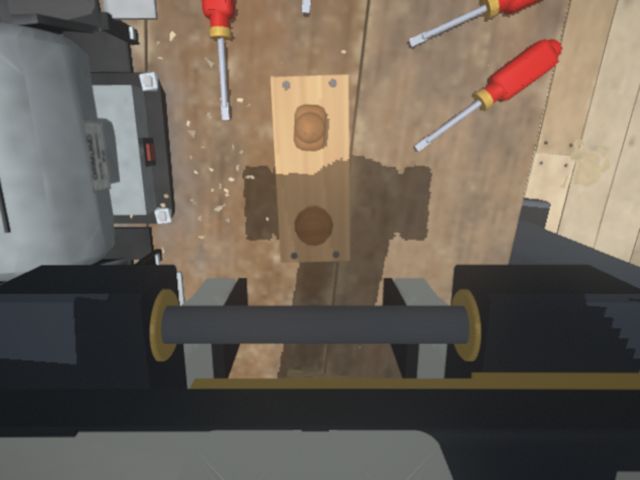

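The wrist view shows the stand upright in the image. The screwdriver's handle is at (311,128), the bradawl at (313,226), and the reds are further out. I'll enlarge the handle for its yaw and position.

```bash
python3 - <<'E'
import pickle,cv2
from h import *
o,s=pickle.load(open("w1.pkl","rb"))
c=s["color"][65:265,255:365]; cv2.imwrite("pics/w1c.png",cv2.resize(s["color"][65:195,255:365],None,fx=4.5,fy=4.5,interpolation=cv2.INTER_CUBIC))
for n,p,z in [("TL",(271,77),.085),("TR",(349,75),.085),("BL",(280,262),.085),("BR",(350,262),.085),("sdtop",(311.5,125),.169),("brad",(313.5,226),.139),("grinder corner",(170,218),.02),("grb",(100,130),.1)]:
    print(n,onz(s,p,z).round(4))
E
```

```text
TL [ 0.5593 -0.3359  0.085 ]
TR [ 0.4997 -0.3432  0.085 ]
BL [ 0.5411 -0.1875  0.085 ]
BR [ 0.4809 -0.1934  0.085 ]
sdtop [ 0.5241 -0.3016  0.169 ]
brad [ 0.5164 -0.2342  0.139 ]
grinder corner [ 0.6585 -0.2017  0.02  ]
grb [ 0.6838 -0.2838  0.1   ]
```

View pics/w1c.png

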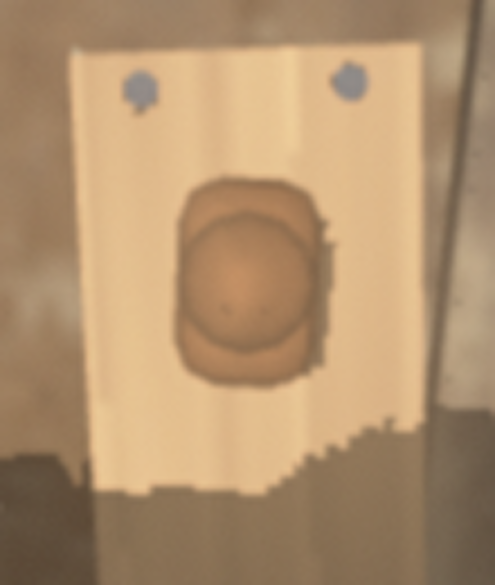

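```bash
python3 -m handwheel '[[0,0,0.006,0.01,-0.08,-0.02,0.3],[0,0,0.006,0.02,-0.16,-0.06,0.3],[0,0,0.006,0.026,-0.22,-0.12,0.3],[0,0,0.006,0.026,-0.24,-0.18,0.3],[0,0,0.006,0.026,-0.24,-0.22,0.3],[0,0,0.006,0.026,-0.24,-0.25,0.3],[0,0,0.006,0.026,-0.24,-0.25,0.3],[0,0,0.006,0.026,-0.24,-0.25,0.3]]' 20
python3 - <<'E'
from workcell import *
import cv2,numpy as np
a=snapshot("scene")["color"];b=snapshot("side")["color"];w=snapshot("wrist")["color"]
A=cv2.resize(a[170:350,340:520],(400,400));B=cv2.resize(b[120:260,310:450],(400,400))
cv2.imwrite("pics/p2.png",np.hstack([A,B]));cv2.imwrite("pics/w2.png",w)
E
```

```text
clock: 4.3
eef_pos: [0.5248, -0.3004, 0.3603]
orientation: [0.747, -0.665, 0.0, -0.0]
wrist_force: [-0.0, -0.2, -0.1]
width: 0.648
```

View pics/p2.png

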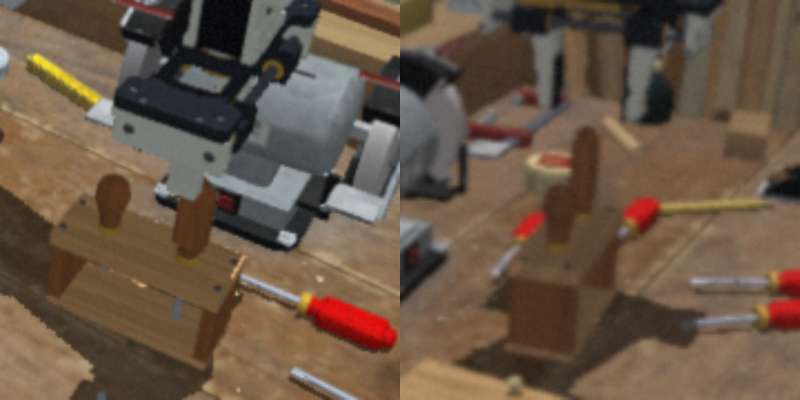

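View pics/w2.png

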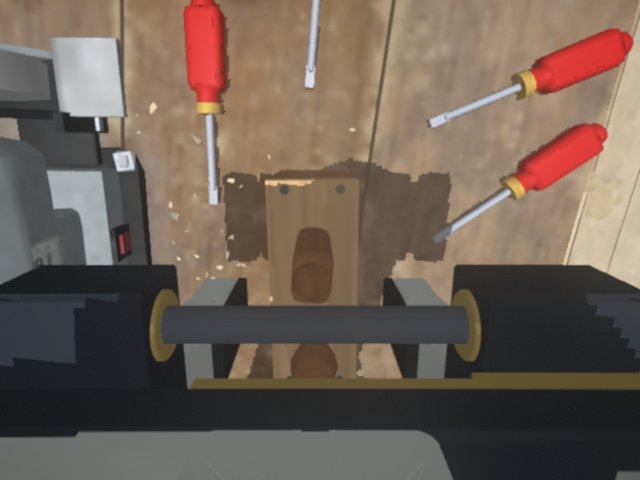

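The four reds have toppled by themselves and now lie on the bench, clear of the path. In the wrist view the handle is at column ~312, between the fingers (inner edges 247 and 384), and aligned. I'll descend and close.

```bash
python3 -m handwheel '[[0,0,0,0,0,-0.05,0.3],[0,0,0,0,0,-0.11,0.3],[0,0,0,0,0,-0.17,0.3],[0,0,0,0,0,-0.215,0.3],[0,0,0,0,0,-0.235,0.3],[0,0,0,0,0,-0.235,0.3],[0,0,0,0,0,-0.235,-0.6],[0,0,0,0,0,-0.235,-0.8]]' 20 && python3 -m handwheel '[[0,0,0,0,0,0,-0.8],[0,0,0,0,0,0,-0.8],[0,0,0,0,0,0,-1],[0,0,0,0,0,0,-1],[0,0,0,0,0,0,-1],[0,0,0,0,0,0,-1],[0,0,0,0,0,0,-1],[0,0,0,0,0,0,-1]]' 25
python3 - <<'E'
from workcell import *
import cv2,numpy as np
a=snapshot("scene")["color"];b=snapshot("side")["color"]
A=cv2.resize(a[170:350,340:520],(400,400));B=cv2.resize(b[120:260,310:450],(400,400))
cv2.imwrite("pics/p3.png",np.hstack([A,B]))
E
```

```text
clock: 5.25
eef_pos: [0.5249, -0.3007, 0.2901]
orientation: [0.747, -0.665, 0.001, -0.0]
wrist_force: [-0.8, -0.1, 0.2]
width: 0.528
clock: 6.05
eef_pos: [0.5247, -0.3006, 0.2894]
orientation: [0.747, -0.665, 0.0, -0.0]
wrist_force: [-0.2, 0.5, 3.3]
width: 0.225
```

View pics/p3.png

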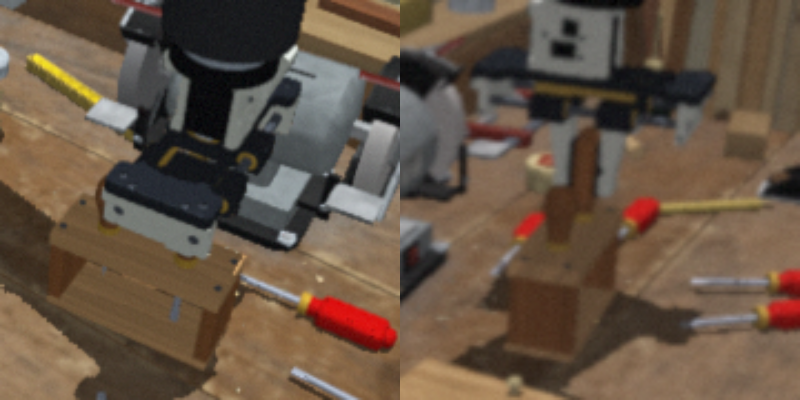

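Gripped: the opening of 0.225 is 19.8 mm, which matches the flats. Lifting straight up.

```bash
python3 -m handwheel '[[0,0,0,0,0,0.02,-1],[0,0,0,0,0,0.06,-1],[0,0,0,0,0,0.13,-1],[0,0,0,0,0,0.21,-1],[0,0,0,0,0,0.3,-1],[0,0,0,0,0,0.4,-1],[0,0,0,0,0,0.47,-1],[0,0,0,0,0,0.5,-1]]' 30
python3 - <<'E'
from workcell import *
import cv2,numpy as np
a=snapshot("scene")["color"];b=snapshot("side")["color"]
A=cv2.resize(a[120:320,340:540],(400,400));B=cv2.resize(b[80:260,300:480],(400,400))
cv2.imwrite("pics/p4.png",np.hstack([A,B]))
E
```

```text
clock: 6.95
eef_pos: [0.5243, -0.3007, 0.4423]
orientation: [0.747, -0.665, 0.001, -0.001]
wrist_force: [0.9, -0.7, -1.4]
width: 0.227
```

View pics/p4.png

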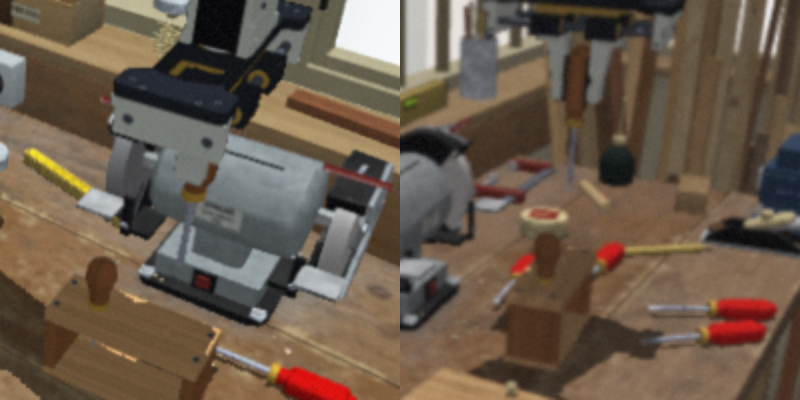

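The screwdriver is out and hanging upright, and the bradawl stayed in the stand. Now carrying across.

```bash
python3 -m handwheel '[[0,0,0.01,0,0.05,0,-1],[0,0,0.02,0,0.15,0,-1],[0,0,0.03,-0.01,0.27,0,-1],[0,0,0.04,-0.02,0.4,0,-1],[0,0,0.05,-0.03,0.53,0,-1],[0,0,0.06,-0.04,0.66,0,-1],[0,0,0.07,-0.05,0.79,0,-1],[0,0,0.08,-0.06,0.92,0,-1]]' && python3 -m handwheel '[[0,0,0.01,-0.01,0.13,0,-1],[0,0,0.02,-0.03,0.26,0,-1],[0,0,0.03,-0.05,0.39,0,-1],[0,0,0.04,-0.07,0.52,0,-1],[0,0,0.05,-0.09,0.65,0,-1],[0,0,0.06,-0.11,0.77,0,-1],[0,0,0.065,-0.13,0.87,0,-1],[0,0,0.067,-0.15,0.93,0,-1]]'
```

```text
clock: 7.85
eef_pos: [0.5055, -0.0227, 0.4377]
orientation: [0.825, -0.565, -0.001, 0.001]
wrist_force: [0.2, 0.7, -1.2]
width: 0.227
clock: 8.65
eef_pos: [0.4603, 0.2566, 0.4373]
orientation: [0.88, -0.475, -0.001, 0.001]
wrist_force: [1.2, -0.7, -0.8]
width: 0.229
```

```bash
python3 -m handwheel '[[0,0,0,-0.01,0.08,0,-1],[0,0,0,-0.02,0.16,0,-1],[0,0,0,-0.03,0.23,-0.02,-1],[0,0,0,-0.03,0.27,-0.04,-1],[0,0,0,-0.03,0.27,-0.05,-1],[0,0,0,-0.03,0.27,-0.05,-1],[0,0,0,-0.03,0.27,-0.05,-1],[0,0,0,-0.03,0.27,-0.05,-1]]'
python3 - <<'E'
from workcell import *
import cv2,numpy as np,pickle
S={n:snapshot(n) for n in("scene","side","wrist")}; pickle.dump((sensors.get_obs(),S),open("w5.pkl","wb"))
for n in S: cv2.imwrite(f"pics/{n}5.png",S[n]["color"])
E
```

```text
clock: 9.45
eef_pos: [0.4528, 0.3347, 0.4245]
orientation: [0.879, -0.476, 0.0, -0.0]
wrist_force: [-0.4, -0.4, -0.8]
width: 0.226
```

View pics/wrist5.png

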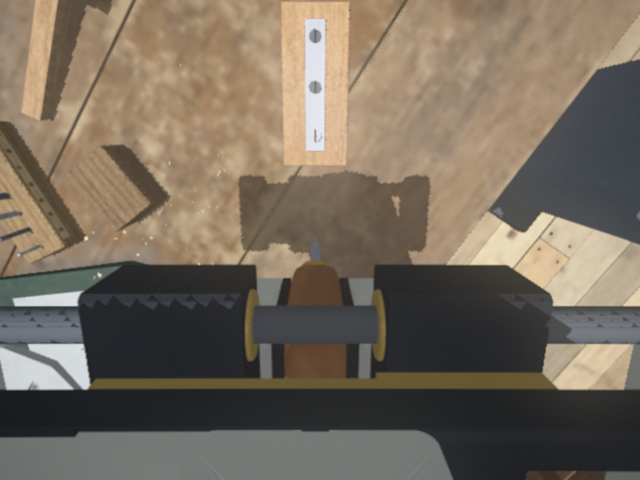

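View pics/side5.png

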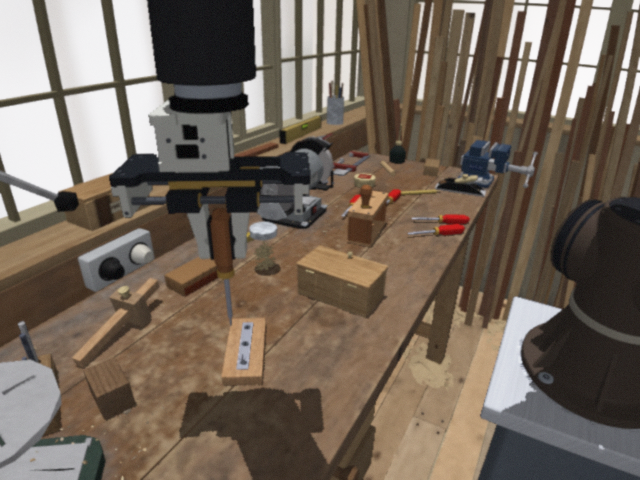

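View pics/scene5.png

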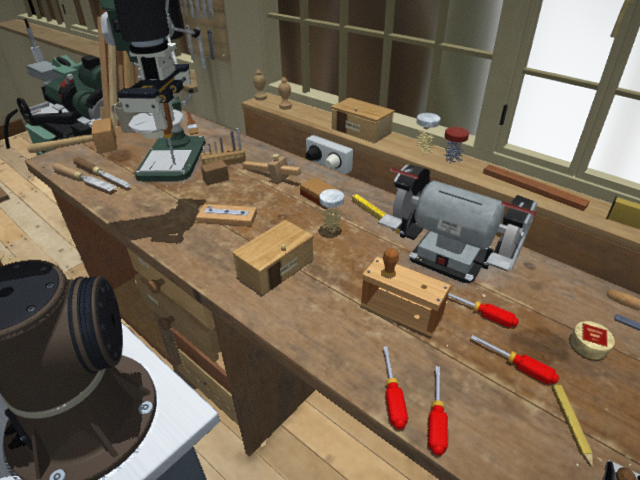

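The board is at the top of the wrist view, with its plate vertical in the image and the proud head around (315,135). The screwdriver tip shows at about (315,243). Zooming in.

```bash
python3 - <<'E'
import pickle,cv2
o,S=pickle.load(open("w5.pkl","rb"));I=S["wrist"]["color"]
a=cv2.resize(I[0:170,275:357],None,fx=3.5,fy=3.5,interpolation=cv2.INTER_CUBIC)
b=cv2.resize(I[110:160,290:340],None,fx=8,fy=8,interpolation=cv2.INTER_CUBIC)
c=cv2.resize(I[230:290,290:340],None,fx=4,fy=4,interpolation=cv2.INTER_CUBIC)
import numpy as np
out=np.zeros((595,700,3),np.uint8);out[:a.shape[0],:a.shape[1]]=a;out[:400,290:690]=b[:400,:400];out[355+0:595,490:690]=c[:240]
cv2.imwrite("pics/w5c.png",out)
E
```

```text
(no output)
```

View pics/w5c.png

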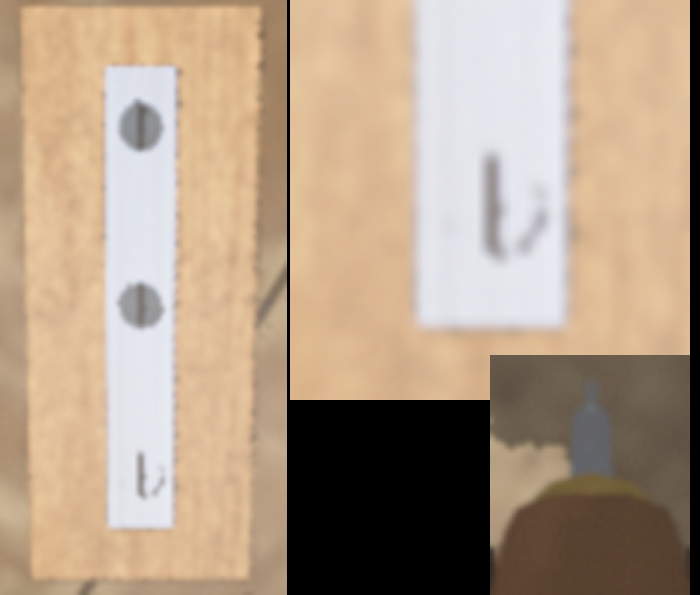

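```bash
python3 - <<'E'
import pickle,cv2
from h import *
from scipy.spatial.transform import Rotation as R
o,S=pickle.load(open("w5.pkl","rb"));w=S["wrist"]
h=onz(w,(315.2,135.6),.0305);print("head wrist",h.round(4))
g=lambda u,v:(275+u/3.5,v/3.5)
P=[onz(w,g(*p),.018) for p in [(22,7),(262,7),(32,580),(249,578)]];print("board centre",np.mean(P,0).round(4))
f=lambda d:np.degrees(np.arctan2(-d[0],d[1]))
print("yaws",f(P[2]-P[0]),f(P[3]-P[1]))
Q=[onz(w,g(*p),.020) for p in [(105,67),(177,67),(108,527),(173,527)]];print("plate yaw",f(Q[2]-Q[0]),f(Q[3]-Q[1]),np.mean(Q,0).round(4))
k=[onz(w,g(*p),.0205) for p in [(140,126),(140,306)]];print("screws",k[0].round(4),k[1].round(4),f(k[1]-k[0]),(k[1]+(k[1]-k[0])).round(4))
T=R.from_quat(o["orientation"]).as_matrix();a=T[:,1];print("tool y dir-180",np.degrees(np.arctan2(a[1],a[0]))%360-180, "z",T[:,2].round(4))
print("tip pred pix",{n:pix(S[n],o["eef_pos"]+T@[0,0,.2764]).round(1).tolist() for n in S},(o["eef_pos"]+T@[0,0,.2764]).round(4))
for n,x0,y0 in(("side",200,200),("scene",140,90)):
    cv2.imwrite(f"pics/{n}5c.png",cv2.resize(S[n]["color"][y0:y0+140,x0:x0+100],None,fx=4,fy=4,interpolation=cv2.INTER_CUBIC))
E
python3 -c "
import cv2,numpy as np
cv2.imwrite('pics/p5.png',np.hstack([cv2.imread('pics/side5c.png'),cv2.imread('pics/scene5c.png')]))"
```

```text
head wrist [0.4877 0.2788 0.0305]
board centre [0.5105 0.2436 0.018 ]
yaws 32.996734615399646 32.94704969967724
plate yaw 33.16670723694635 32.95897787610039 [0.5106 0.2436 0.02  ]
screws [0.5339 0.2084 0.0205] [0.5108 0.2437 0.0205] 33.121428671194145 [0.4877 0.2791 0.0205]
tool y dir-180 33.10206008809905 z [ 4.e-04  6.e-04 -1.e+00]
tip pred pix {'scene': [[174.0, 163.8]], 'side': [[230.0, 323.0]], 'wrist': [[312.9, 238.9]]} [0.4528 0.3351 0.1482]
```

View pics/p5.png

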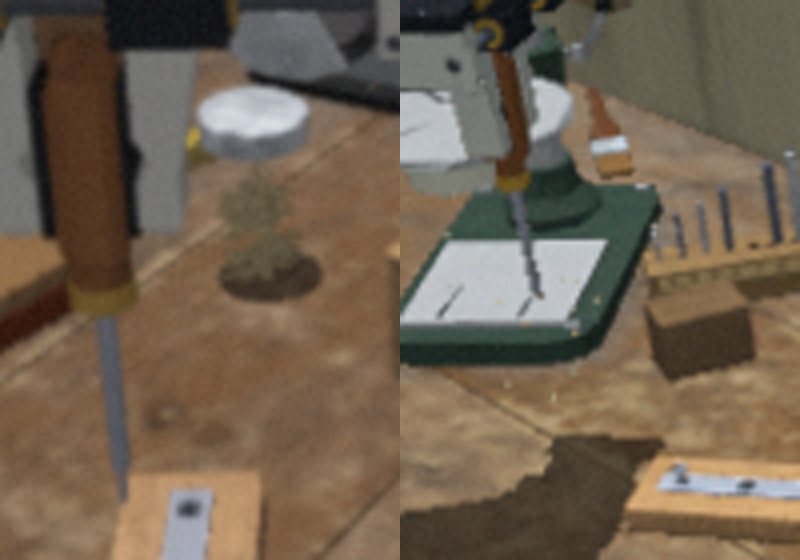

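```bash
python3 - <<'E'
import pickle
from h import *
o,S=pickle.load(open("w5.pkl","rb"))
ob=[(S["side"],(231,324.3)),(S["scene"],(175,164.3)),(S["wrist"],(315,237))]
print(o["eef_pos"],tri(ob),tri(ob[:2]))
# tilt: ferrule joint (shaft top)
x=tri([(S["side"],(200+107/4,200+313/4)),(S["scene"],(140+112/4,90+188/4))]);print("ferrule",x)
E
```

```text
[0.45272939 0.33492003 0.42456141] (array([0.45290198, 0.33363567, 0.14631563]), [1.0, 1.4, 0.8]) (array([0.4534912 , 0.33370373, 0.14603187]), [1.1, 1.1])
ferrule (array([0.45177625, 0.33494114, 0.2162016 ]), [1.6, 1.6])
```

```bash
python3 -m handwheel '[[0,0,0,0.02,-0.03,0,-1],[0,0,0,0.06,-0.09,-0.02,-1],[0,0,0,0.1,-0.16,-0.06,-1],[0,0,0,0.116,-0.185,-0.12,-1],[0,0,0,0.116,-0.185,-0.19,-1],[0,0,0,0.116,-0.185,-0.24,-1],[0,0,0,0.116,-0.185,-0.25,-1],[0,0,0,0.116,-0.185,-0.25,-1]]'
cat > look.py <<'E'
from workcell import *
from h import *
import pickle,sys
k=sys.argv[1]
S={n:snapshot(n) for n in("scene","side","wrist")}; o=sensors.get_obs();pickle.dump((o,S),open(f"w{k}.pkl","wb"))
A=cv2.resize(S["side"]["color"][290:390,200:280],(400,500),interpolation=cv2.INTER_CUBIC)
B=cv2.resize(S["scene"]["color"][145:245,180:260],(400,500),interpolation=cv2.INTER_CUBIC)
cv2.imwrite(f"pics/p{k}.png",np.hstack([A,B]));cv2.imwrite(f"pics/wrist{k}.png",S["wrist"]["color"])
print(o["eef_pos"],o["width"],o["clock"])
E
python3 look.py 6
```

```text
clock: 10.4
eef_pos: [0.4876, 0.2796, 0.3491]
orientation: [0.879, -0.476, 0.0, 0.0]
wrist_force: [0.4, -0.5, -0.1]
width: 0.23
[0.48767291 0.28010598 0.35023729] 0.22832791650232118 10.55
```

View pics/p6.png

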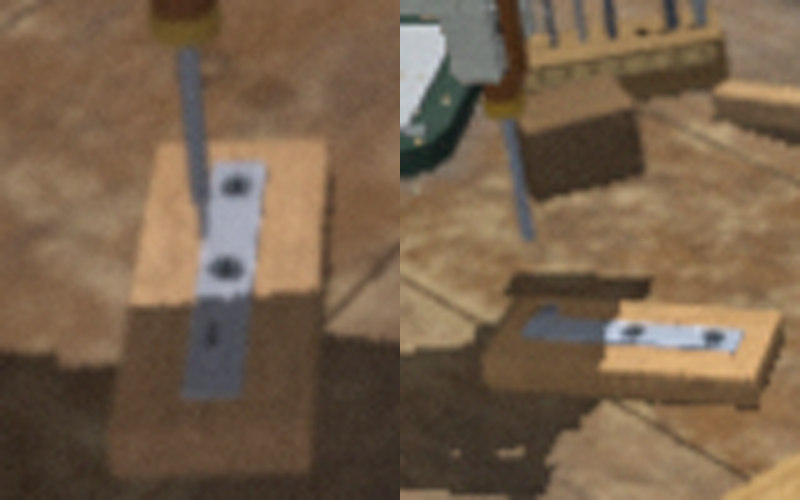

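View pics/wrist6.png

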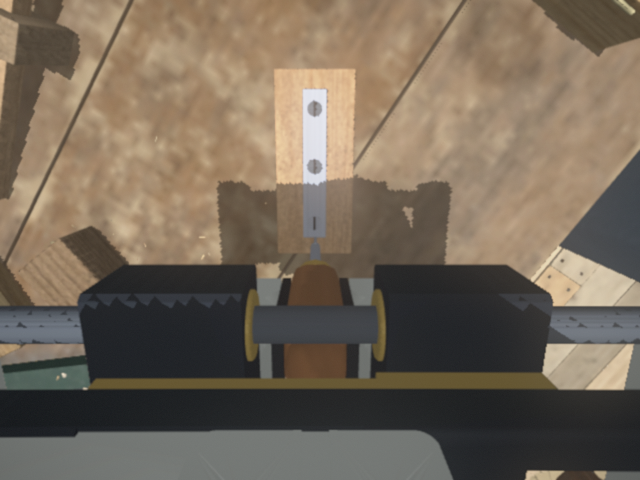

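```bash
python3 - <<'E'
import pickle
from h import *
o,S=pickle.load(open("w6.pkl","rb"));I=S["wrist"]["color"]
ob=[(S["side"],(241.2,337.5)),(S["scene"],(206,193))]
print(o["eef_pos"],tri(ob))
print("tip pred",[ (n,pix(S[n],o["eef_pos"]+[0.0003,-.001,-.278]).round(1).tolist()) for n in S])
print("head", onz(S["wrist"],(314.8,223),.0305))
# relative check: head seen by side/scene now
print("head pred pix",[(n,pix(S[n],[.4877,.2789,.0305]).round(1).tolist()) for n in S])
A=cv2.resize(I[205:265,290:340],None,fx=8,fy=8,interpolation=cv2.INTER_CUBIC)
cv2.imwrite("pics/w6c.png",A)
E
```

```text
[0.48767291 0.28010598 0.35023729] (array([0.48773589, 0.27891115, 0.07020835]), [1.6, 1.6])
tip pred [('scene', [[205.5, 192.8]]), ('side', [[240.2, 335.6]]), ('wrist', [[314.0, 237.0]])]
head [0.48780123 0.27845316 0.0305    ]
head pred pix [('scene', [[208.2, 207.0]]), ('side', [[242.5, 357.0]]), ('wrist', [[314.6, 223.5]])]
```

View pics/w6c.png

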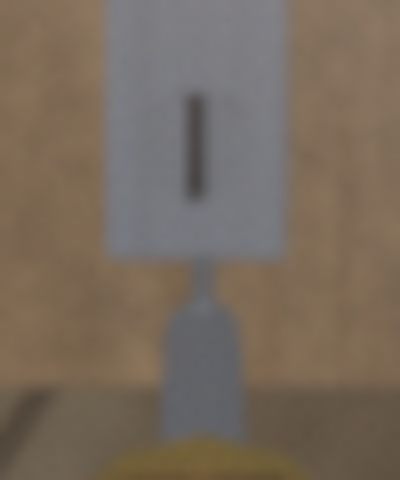

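The tip is measured at (0.4877, 0.2789, 0.070–0.072) and the head at (0.4878, 0.2786). In the wrist crop the blade and slot are in line, 1 px apart. Final 30 mm descent.

```bash
python3 -m handwheel '[[0,0,0,0,0,-0.02,-1],[0,0,0,0,0,-0.05,-1],[0,0,0,0,0,-0.08,-1],[0,0,0,0,0,-0.095,-1],[0,0,0,0,0,-0.1,-1],[0,0,0,0,0,-0.1,-1],[0,0,0,0,0,-0.1,-1],[0,0,0,0,0,-0.1,-1]]'
python3 look.py 7
```

```text
clock: 11.35
eef_pos: [0.4875, 0.28, 0.3195]
orientation: [0.879, -0.476, 0.0, -0.0]
wrist_force: [0.5, -0.7, -1.2]
width: 0.223
[0.48741053 0.27994768 0.31940988] 0.22707132111794884 11.5
```

View pics/p7.png

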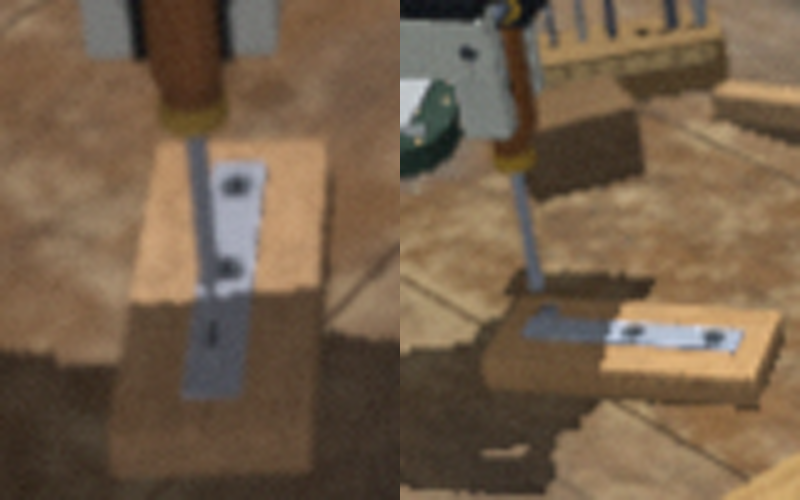

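View pics/wrist7.png

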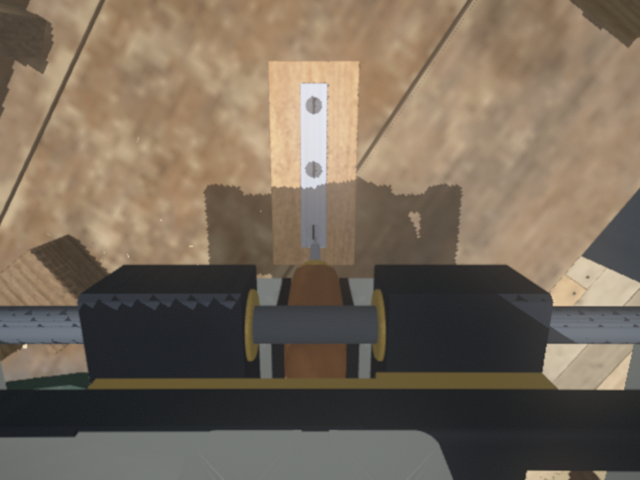

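```bash
python3 - <<'E'
import pickle
from h import *
o,S=pickle.load(open("w7.pkl","rb"));I=S["wrist"]["color"]
print(tri([(S["side"],(242.2,350)),(S["scene"],(207,203.2))]), "tip")
print(tri([(S["side"],(242.3,357)),(S["scene"],(209.3,207.2))]), "head")
print("tip pred",[ (n,pix(S[n],o["eef_pos"]+[0.0003,-.001,-.278]).round(1).tolist()) for n in S])
print("head pred",[(n,pix(S[n],[.4877,.2789,.0305]).round(1).tolist()) for n in S])
A=cv2.resize(I[215:275,290:340],(400,480),interpolation=cv2.INTER_CUBIC)
B=cv2.resize(S["side"]["color"][335:375,225:258],(396,480),interpolation=cv2.INTER_CUBIC)
cv2.imwrite("pics/w7c.png",np.hstack([A,B]))
E
```

```text
(array([0.4867119 , 0.2783553 , 0.04353743]), [0.9, 0.9]) tip
(array([0.48953108, 0.27759888, 0.02902344]), [0.5, 0.5]) head
tip pred [('scene', [[207.5, 203.4]]), ('side', [[241.9, 351.5]]), ('wrist', [[313.6, 236.7]])]
head pred [('scene', [[208.2, 207.0]]), ('side', [[242.5, 357.0]]), ('wrist', [[313.8, 232.8]])]
```

View pics/w7c.png

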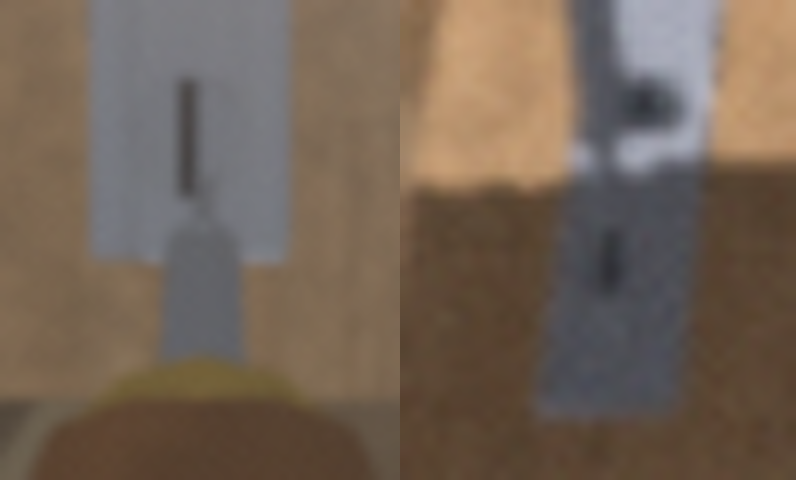

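```bash
python3 - <<'E'
import pickle
from h import *
o,S=pickle.load(open("w7.pkl","rb"))
print("screws pred",{n:pix(S[n],[[.5108,.2437,.0205],[.5339,.2084,.0205]]).round(1).tolist() for n in("scene","side")})
I0=cv2.imread("pics/scene0.png");I7=S["scene"]["color"];s0=cv2.imread("pics/side0.png")
f=lambda I,x,y:cv2.resize(I[y:y+30,x:x+40],(400,300),interpolation=cv2.INTER_LANCZOS4)
cv2.imwrite("pics/cmp.png",np.vstack([np.hstack([f(I0,195,190),f(I7,195,190)]),np.hstack([f(s0,222,340),f(S["side"]["color"],222,340)])]))
E
```

```text
screws pred {'scene': [[224.9, 211.3], [241.2, 212.3]], 'side': [[245.1, 343.4], [247.1, 326.7]]}
```

View pics/cmp.png

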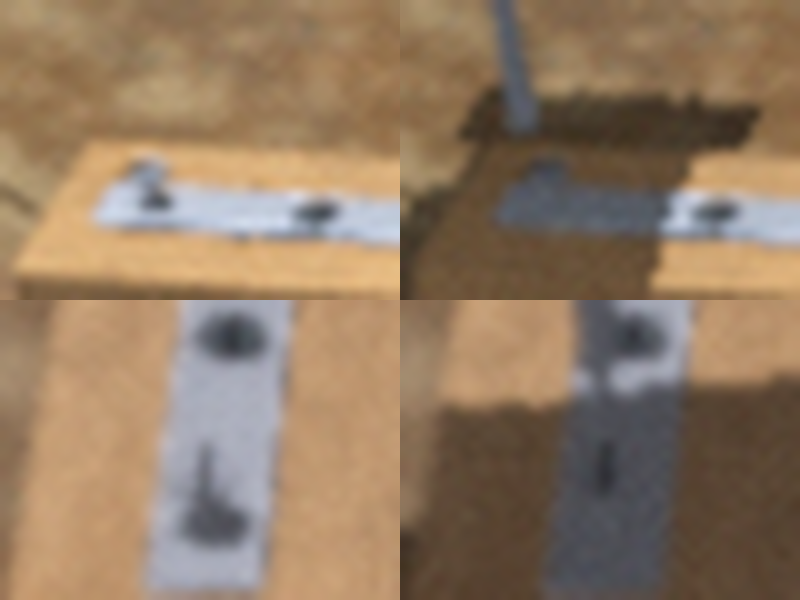

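The relative checks agree that the tip sits about 3–4 mm off along the slot and about 1.4 mm across. The wrist blade-to-slot offset, the scene columns (tip 207.2 and head 209.7, where about 0.8 px apart is expected) and the side columns all point the same way. I'll correct by +3 mm in x and −2 mm in y.

```bash
python3 -m handwheel '[[0,0,0,0.003,-0.002,0,-1],[0,0,0,0.006,-0.004,0,-1],[0,0,0,0.01,-0.007,0,-1],[0,0,0,0.01,-0.007,0,-1],[0,0,0,0.01,-0.007,0,-1],[0,0,0,0.01,-0.007,0,-1],[0,0,0,0.01,-0.007,0,-1],[0,0,0,0.01,-0.007,0,-1]]'
python3 look.py 8; python3 - <<'E'
import pickle
from h import *
o,S=pickle.load(open("w8.pkl","rb"));I=S["wrist"]["color"]
f=lambda I,x,y:cv2.resize(I[y:y+30,x:x+40],(400,300),interpolation=cv2.INTER_LANCZOS4)
g=lambda k:cv2.resize(k[215:260,295:335],(400,450))
cv2.imwrite("pics/cmp8.png",np.hstack([np.vstack([f(S["scene"]["color"],195,190),f(S["side"]["color"],222,335)]),np.vstack([g(I),np.zeros((150,400,3),np.uint8)])]))
h=np.array([.4877,.2789,.0305])
print("vertical 12mm over head",{n:pix(S[n],[h,h+[0,0,.012]]).round(1).tolist() for n in S})
E
```

```text
clock: 12.3
eef_pos: [0.4904, 0.2779, 0.3192]
orientation: [0.879, -0.476, -0.0, -0.0]
wrist_force: [-0.5, 0.3, -0.6]
width: 0.225
[0.49039057 0.27783536 0.31917465] 0.2294788878589326 12.45
vertical 12mm over head {'scene': [[208.2, 207.0], [207.4, 203.0]], 'side': [[242.5, 357.0], [241.9, 351.0]], 'wrist': [[315.4, 237.7], [315.4, 242.2]]}
```

View pics/cmp8.png

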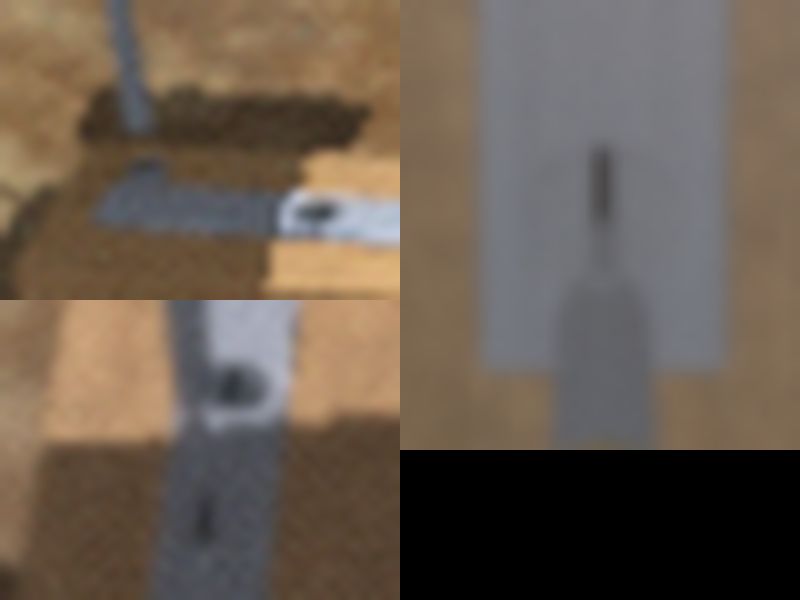

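All three views now agree. In the wrist view the blade lies over the slot at column 315, with its near end at row 237 (237 expected). In scene the tip is at 209.0 and the head at 209.7, 3.6 px higher, which is about 11 mm. In side the difference is −0.7 px (−0.6 expected). Handing in.

```bash
python3 - <<'E'
from workcell import *
import pickle,numpy as np,cv2
o,S=pickle.load(open("w8.pkl","rb"))
I0=cv2.imread("pics/scene0.png").astype(int);d=np.abs(S["scene"]["color"].astype(int)-I0).mean(2)
print("diff box",d[225:290,235:310].mean(),"jar",d[190:235,320:342].mean(),"brad",d[250:270,385:397].mean(),"qv",np.abs(sensors.get_obs()["qvel"]).max())
print(env.close_job())
E
```

```text
diff box 7.385709401709401 jar 7.1171717171717175 brad 5.586111111111111 qv 0.0016589515530810485
the job is handed in; nothing more can be done
None
```

I drew the brown flat-handled screwdriver out of the stand and carried it over the box with its tip about 0.16 m up. It is now held upright over the proud screw, and the job is handed in at about 12.5 s; no verdict was reported.

**Last checks:**
- **Height:** the blade's edge is about 11–12 mm above the head.
- **Position:** it is within about 1–2 mm of the head's centre in all three views.
- **Blade line:** the blade showed in line with the slot in the wrist view, and the tool's yaw of 33.1° matches the board's 33.0°.
- **Grip:** the opening was about 20 mm, which matches the handle's flats, and the arm was still.
- **Other things:** the box, jar and bradawl showed no visible change, going by picture differences only. The board's place did not change in the views.

**What disagreed:**
- My first alignment over the screw was 3–4 mm off along the slot. The scene and wrist views exposed it, and I corrected it before handing in.
- The side and scene cameras disagree with the wrist camera by about 1.5 pixels near the board, so the final line rests on comparing tip and head within each picture.
- The four red screwdrivers that stood upright at the start were lying on the bench before the gripper came near them. I did not touch them.

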